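# Seat the plunger doser in its stand and give it one purge stroke

### The arm

A 6-joint arm with a two-finger parallel gripper is mounted at the origin on a cart in front of the work surface, level with it; the furniture and walls round the work are solid. World frame = base frame: x ahead of the robot, y to its left, z up, the work surface at z = 0. Lengths are in m, angles in degrees, forces in N, time in s.
With the tool pointing down it reaches from about 0.3 to 0.75 m from the base axis. Payload 8.5 kg.
Tool frame: the origin (TCP) lies at the very end of the fingers, on their centre line; the grasp point (between the pads) lies 19 mm behind it (env.hold_point_z is the distance from the TCP to the grasp point, in m); z points along the fingers, y is the line along which they close (so a half turn about z gives the same grasp; the last joint's range is limited). The gripper opens to 85 mm and grips with 20 to 120 N. Pads are 22 mm wide; open, the fingers measure 114 mm over their backs; the gripper's body (76 mm by 85 mm) begins 54 mm behind the grasp point. The pads swing forward as they close: fully open they stand 13 mm farther back than shut.
Start: joints at [-87.794, 21.807, 74.336, -0, 83.858, -12.336], TCP at [0.138, -0.532, 0.231] pointing down, gripper open.
Joint ranges: [-178.18, 178.18], [-50.72, 133.34], [12.68, 142.11], [-81.47, 261.47], [9.98, 163.14], [-165.26, 165.26]. Speed limits (degrees/s): [136.94, 136.94, 180, 180, 180, 180].

### API

Orientations are given as a 3x3 rotation matrix whose columns are the frame's x, y, z axes.
In Python, from rig import env, optics gives the robot as it stands.
- The arm moves only by the shell command python3 -m jog 'ROWS' [OPENING] [FORCE]. ROWS is JSON, a list of rows, each an object with "linear": the shift along the tool's x, y, z in units of 40 mm (1.0 is 40 mm), a list of three; "roll": the turn about the tool's z in units of 5 degrees (1.0 is 5 degrees). A call has 1 to 12 rows; each row shifts and turns the commanded pose from where the row before left it, along the tool's axes as they then stand; what a row does not reach is not made up. A row lasts 1/12 s, in which the tool goes at most 41.7 mm and 7.16 degrees, less where a joint would pass 70% of its speed; a pose out of reach is approached as far as the arm can. A call is refused whole if a number of a shift passes 1 or a number of a turn 1, either way. A call with a gripper value outside its range is refused whole. OPENING is the opening, from -1 (shut) to 1 (fully open), set as the call begins (- or left out, the last holds). The fingers move at their own pace and stop on an object; FORCE is the grip in N (left out, the last holds). Time passes only in rows, so rows that do not move let the fingers close. It gives the time, the measured TCP pose, the force, the opening and the grip force at its end, in the units of the state.
- env.observe(): the state, without advancing time (a new reading comes with each control period).
- optics.get_image(name): name is "side" or "top"; returns the picture (384x512x3 uint8, red, green, blue); there is no depth.
- optics.calibration(name): a dict with "fov_y" (degrees; the focal length in pixels is half the picture's height over the tangent of half this angle, whatever the lens; pixels are square), "cx", "cy" (the principal point, pixels), "T" (4x4, takes a point from camera to world coordinates). Camera axes: x right, y down, z forward; pixel columns grow to the right and rows downward; lengths in m; the calibration is good to about 2 mm. A picture is of the moment at which its call begins. calibration takes no time and is no camera call.
- env.close_job(): hands the job in; it is judged then, once.
The state is a dict: "time_s": time; "q": joint angles; "qvel": joint speeds; "joint_efforts": joint torques, N m; "position": TCP position; "tool_rot": TCP orientation; "ft_force": force on the tool from outside, world axes, zero at the start; "wrist_torque": the same for the moment, N m; "grip_width": finger opening in m; "gripper_force": force on a finger pad.
Only numpy, scipy, OpenCV 4.12 (cv2) and the standard library are available. Lean on these libraries where they do the work, as an engineer would, in place of code of your own. Each camera call takes 0.05 s, during which the arm holds its last target. There are 200 camera calls.

### The job

Move the empty plunger doser from the parking rack into the bore of the dosing stand, fully home and upright over the little square dish. Then purge it: press its button slowly down through the soft first stop to the firm second stop, never with more than 22 N, hold it there for about a second, and ease the button slowly back up (no faster than about 5 cm/s) before letting go, so that it is fully up again.

Things in the scene. Friction and masses are not known exactly. Their poses are not given: they have to be found in the camera images.
- doser: Plunger doser, loose, about 0.17 kg, round about its z axis. Origin on the axis at the flange's underside, z up. Flange 46 mm across, z 0 to 6 mm; white barrel 34 mm across, z 6 to 60 mm; below, a 24 mm shank to z -28 mm, then a cone to a 7 mm tip at z -62 mm. On top a 25 mm dose collar and a steel rod with a flat round button 26 mm across, 6 mm thick, on the axis; the spare has none.
- doser_grip (a point): On the doser's axis, z 50 mm: height to grip the barrel from above, button standing free between the fingers. The button's top at rest lies 32 to 44 mm above this point (z 82 to 94 mm of the doser), as the dose collar happens to be set; this is not measured. The collar does not give under load.
- first_stroke (a joint): Downward travel of the button to the soft first stop, m: 0 fully up, 0.010 at the first stop, against a light spring (1 N at the start, 3.5 N at the stop). Springs back up if let go.
- second_stroke (a joint): Further downward travel past the first stop, m: 0 not begun, 0.005 at the firm second stop. Takes 7 N to begin and 10 N at the second stop, which is rigid: beyond it the force climbs at once without travel, so arrive there at a few mm/s. Springs back if let go.
- doser_nozzle (a point): Tip of the doser's nozzle, 62 mm below its origin on its axis.
- spare_barrel: A spare barrel parked beside the doser: same flange, barrel, shank and nozzle (same origin), but a flat closed cap (top at z = 64 mm) and no button. Not needed. Either of the two may be in either bore of the rack.
- rack: Parking rack, fixed: dark steel, base 80 x 190 mm, top plate 70 x 190 mm with its upper face at z = 95 mm, two bores 28 mm wide at y = -45 and +45 mm of its own frame. Origin at the centre of its underside; flanges rest on the top plate.
- stand: Dosing stand, fixed: pale aluminium, base plate 130 x 110 mm, two upright cheeks, top plate 90 x 110 mm and 10 mm thick with its upper face at z = 120 mm and one bore in the middle. Origin at the centre of its underside. It may stand to the left or the right of the rack.
- stand_bore (a point): Mouth of the stand's bore, on its axis, level with the upper face of the top plate (z = 120 mm). Bore 27 mm wide, chamfered, through the plate. The doser is home when its flange lies on this face, its origin at this point.
- yellow_cup: Square dish, 50 x 50 x 34 mm, loose, on the stand's base plate (rim 44 mm above the worktop) under the bore. Origin at the centre of its underside. It is to stay under the nozzle.

How it is judged:
By the outcome, as a careful person would: the job done as asked, in the order asked, and still so for the second after the job is handed in, with the robot touching nothing.
It also fails if it takes over 69 s, if anything falls off the work surface, if the arm or the gripper's body presses on something with over 40 N, if the wrist force passes 120 N, or if a joint passes its speed limit or range.

## Working session

There is one attempt and no reset: what is moved stays moved. The work goes in short steps, Python scripts to look and compute and a shell command to move; the robot and the scene stay as the last step left them, time stands still between calls to the robot, and variables do not carry over. Pictures are saved under pics/ and viewed, at most 10 in all, crops included, and the job is handed in when it is done.

```bash
mkdir -p pics
python3 - <<'E'
from rig import env, optics
import cv2, numpy as np
for n in("top","side"):
    cv2.imwrite(f"pics/{n}0.png",cv2.cvtColor(optics.get_image(n),cv2.COLOR_RGB2BGR))
    c=optics.calibration(n);print(n,c["fov_y"],c["cx"],c["cy"],[k for k in c]);print(np.round(c["T"],4))
o=env.observe();print({k:np.round(v,3).tolist() for k,v in o.items()},env.hold_point_z)
E
```

```text
top 53.89419251802055 256.2533341904237 192.4926759331828 ['fov_y', 'cx', 'cy', 'T']
[[ 0.0253 -0.9977  0.0628  0.4394]
 [-0.9997 -0.0255 -0.0025  0.0077]
 [ 0.0041 -0.0627 -0.998   0.9726]
 [ 0.      0.      0.      1.    ]]
side 57.01366005959292 250.8101994598142 193.16543628615867 ['fov_y', 'cx', 'cy', 'T']
[[-0.9893 -0.0808  0.1215  0.3884]
 [-0.1456  0.4923 -0.8581  0.7739]
 [ 0.0095 -0.8666 -0.4988  0.5535]
 [ 0.      0.      0.      1.    ]]
{'time_s': 0.1, 'q': [-87.793, 21.837, 74.379, -0.001, 83.857, -12.335], 'qvel': [0.086, -0.002, -0.137, -0.131, -0.095, -0.051], 'joint_efforts': [0.003, -44.923, -23.166, -0.0, 0.004, -0.0], 'position': [0.138, -0.532, 0.231], 'tool_rot': [[0.968, 0.251, -0.0], [0.251, -0.968, 0.001], [0.0, -0.001, -1.0]], 'ft_force': [-0.5, 0.811, -0.024], 'wrist_torque': [-0.017, 0.013, 0.045], 'gripper_force': 0.0, 'grip_width': 0.085} 0.0187
```

View pics/top0.png

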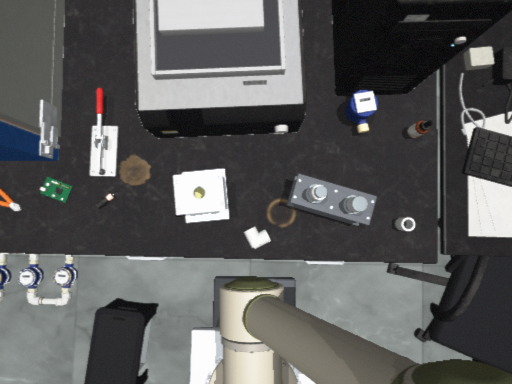

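View pics/side0.png

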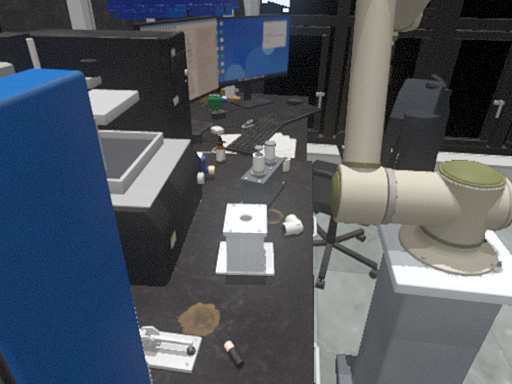

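The top view shows the stand with its bore near (199,193) and the rack near (333,199), with barrels near (316,192) and (354,204). The side view shows the stand at (246,235) and the barrels at (258,162) and (270,152). I need to zoom in to tell the two barrels apart.

Run:
```python
import cv2, numpy as np
t=cv2.imread("pics/top0.png");s=cv2.imread("pics/side0.png")
R=lambda a,k:cv2.resize(a,None,fx=k,fy=k,interpolation=cv2.INTER_CUBIC)
a=R(t[165:235,280:385],7.4)[:, :777]; b=R(s[130:200,230:310],5);c=R(t[165:225,165:235],5)
b=cv2.copyMakeBorder(b,0,0,0,0,0)
cv2.imwrite("pics/z1.png",a); 
h=350; c=cv2.copyMakeBorder(c,0,50,0,0,cv2.BORDER_CONSTANT)
cv2.imwrite("pics/z2.png",np.hstack([b,c]))
```

```text
(no output)
```

View pics/z1.png

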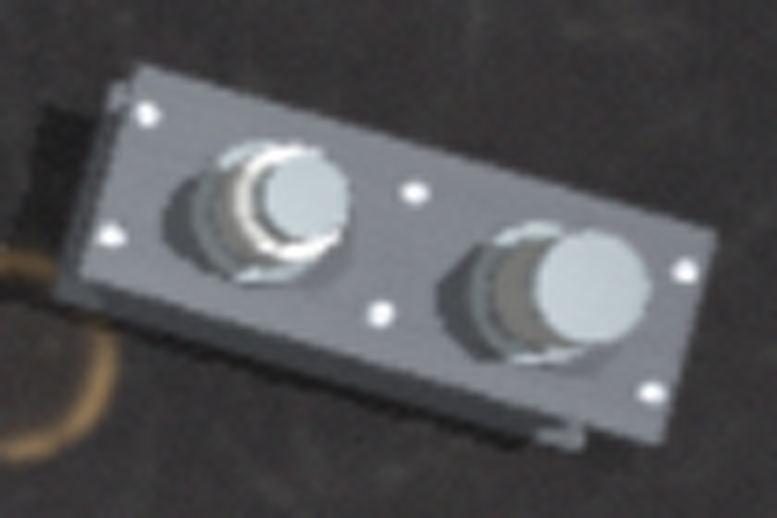

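View pics/z2.png

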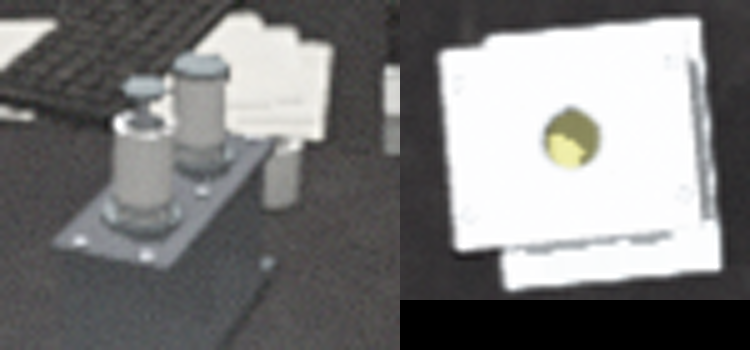

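The left barrel, at crop (305,195), has the small button on a rod, so it is the doser. The right one, at (592,287), has the flat cap and is the spare. The stand bore shows yellow at crop (571,138).

```bash
cat > h.py <<'E'
from rig import env, optics
import cv2, numpy as np
def ray(n,p):
    c=optics.calibration(n);T=np.array(c["T"]);f=192/np.tan(np.radians(c["fov_y"]/2))
    d=T[:3,:3]@[(p[0]-c["cx"])/f,(p[1]-c["cy"])/f,1];return T[:3,3],d/np.linalg.norm(d)
def onz(n,p,z):
    o,d=ray(n,p);return o+d*(z-o[2])/d[2]
def two(p,q):
    a,u=ray("top",p);b,v=ray("side",q)
    s=np.linalg.lstsq(np.c_[u,-v],b-a,rcond=None)[0];A=a+u*s[0];B=b+v*s[1]
    return (A+B)/2,np.linalg.norm(A-B)
E
python3 - <<'E'
from h import *
np.set_printoptions(precision=4,suppress=True)
t=cv2.imread("pics/top0.png");s=cv2.imread("pics/side0.png")
cr=lambda u,v:((u+.5)/7.4-.5+280,(v+.5)/7.4-.5+165)
C=np.array([onz("top",cr(*p),.095) for p in[(140,65),(718,232),(663,443),(78,278)]])
print("rack sides",[np.linalg.norm(C[i]-C[(i+1)%4]) for i in range(4)],"centre",C.mean(0))
B=np.array([onz("top",cr(*p),.095) for p in[(147,115),(110,236),(685,271),(651,392)]]);m=B.mean(0)
ax=(B[0]+B[1]-B[2]-B[3])/2;print("bolts centre",m,"len",np.linalg.norm(ax));ax/=np.linalg.norm(ax)
print("axis",ax,"bores",m+.045*ax,m-.045*ax)
print("barrel top",onz("top",cr(290,203),.155))
sc=lambda u,v:((u+.5)/5-.5+230,(v+.5)/5-.5+130)
print("button",two(cr(305,195),sc(143,87)))
for z in(.175,.18,.185):print(onz("top",cr(305,195),z))
print("spare",onz("top",cr(592,287),.159))
h=cv2.cvtColor(t,cv2.COLOR_BGR2HSV);M=np.zeros(h.shape[:2],np.uint8)
M[165:225,165:235]=((h[165:225,165:235,1]>60)&(h[165:225,165:235,2]>80))
M[:,:185]=0;M[:,215:]=0;M[:180]=0;M[205:]=0
k=max(cv2.findContours(M,cv2.RETR_EXTERNAL,cv2.CHAIN_APPROX_NONE)[0],key=cv2.contourArea)
e=cv2.fitEllipse(k);print(e,onz("top",e[0],.12),"by eye",onz("top",(171.5/5-.5+165,138.5/5-.5+165),.12))
f=192/np.tan(np.radians(53.894/2));print("27mm px",.027*f/.853)
cs=lambda u,v:((u-400+.5)/5-.5+165,(v+.5)/5-.5+165)
S=np.array([onz("top",cs(*p),.12) for p in[(438,50),(700,18),(715,219),(456,250)]])
print("stand",[np.linalg.norm(S[i]-S[(i+1)%4]) for i in range(4)],S.mean(0))
hs=cv2.cvtColor(s,cv2.COLOR_BGR2GRAY)[205:232,222:272];print(two(e[0],(246,217)))
E
```

```text
rack sides [np.float64(0.18920390208267238), np.float64(0.0687679903869717), np.float64(0.19023724939891448), np.float64(0.07018413508902528)] centre [ 0.4842 -0.1747  0.095 ]
bolts centre [ 0.4844 -0.1743  0.095 ] len 0.17618799504975433
axis [0.2542 0.9671 0.    ] bores [ 0.4959 -0.1307  0.095 ] [ 0.473  -0.2178  0.095 ]
barrel top [ 0.4953 -0.13    0.155 ]
button (array([ 0.4967, -0.1305,  0.1768]), np.float64(0.001022818358713626))
[ 0.4963 -0.1309  0.175 ]
[ 0.496 -0.13   0.18 ]
[ 0.4956 -0.1291  0.185 ]
spare [ 0.4727 -0.2177  0.159 ]
((198.8395233154297, 192.41868591308594), (8.657291412353516, 9.489726066589355), 19.316030502319336) [0.4898 0.1353 0.12  ] by eye [0.4903 0.1354 0.12  ]
27mm px 11.954843308711553
stand [np.float64(0.11954747244301689), np.float64(0.0914866040254423), np.float64(0.11736157693818143), np.float64(0.09098693683369376)] [0.4922 0.1326 0.12  ]
(array([0.4893, 0.1351, 0.1208]), np.float64(0.0008549650604854327))
```

```bash
cat >> h.py <<'E'
def go(x,y,z):
    o=env.observe();d=np.array([x,y,z])-o["position"]
    print("t",round(o["time_s"],2),"pos",np.round(o["position"],4),"units",np.round(np.array(o["tool_rot"]).T@d/.04,3),"F",np.round(o["ft_force"],1),"w",round(float(o["grip_width"]),4),"zax",np.round(np.array(o["tool_rot"])[:,2],4))
E
python3 -m jog '[{"linear":[0.4,-0.3,0],"roll":0},{"linear":[0.7,-0.5,0],"roll":0},{"linear":[0.7,-0.5,0],"roll":0},{"linear":[0.7,-0.5,0],"roll":0},{"linear":[0.7,-0.5,0],"roll":0},{"linear":[0.7,-0.5,0],"roll":0},{"linear":[0.7,-0.5,0],"roll":0},{"linear":[0.7,-0.5,0],"roll":0},{"linear":[0.7,-0.5,0],"roll":0},{"linear":[0.7,-0.5,0],"roll":0},{"linear":[0.7,-0.5,0],"roll":0},{"linear":[0.7,-0.5,0],"roll":0}]' 1 30
python3 -c "
from h import *
go(.4957,-.1303,.231)"
```

```text
time_s: 1.1
position: [0.3942, -0.2248, 0.2312]
tool_rot: [[0.968, 0.251, -0.0], [0.251, -0.968, 0.0], [-0.0, -0.0, -1.0]]
ft_force: [-0.0, -0.8, 0.3]
grip_width: 0.0855
gripper_force: 0.0
t 1.1 pos [ 0.3942 -0.2248  0.2312] units [ 3.05  -1.651  0.005] F [-0.  -0.8  0.3] w 0.0855 zax [-3.e-04  3.e-04 -1.e+00]
```

```bash
python3 -m jog '[{"linear":[0.7,-0.4,0],"roll":0},{"linear":[0.7,-0.4,0],"roll":0},{"linear":[0.7,-0.4,0],"roll":0},{"linear":[0.6,-0.3,0],"roll":0},{"linear":[0.35,-0.15,0],"roll":0},{"linear":[0,0,0],"roll":0},{"linear":[0,0,0],"roll":0}]'
python3 - <<'E'
from h import *
go(.4957,-.1303,.127)
for n in("top","side"):cv2.imwrite(f"pics/{n}1.png",cv2.cvtColor(optics.get_image(n),cv2.COLOR_RGB2BGR))
R=lambda a,k:cv2.resize(a,None,fx=k,fy=k,interpolation=cv2.INTER_CUBIC)
a=cv2.imread("pics/top1.png")[135:255,260:400];b=cv2.imread("pics/side1.png")[80:200,200:320]
cv2.imwrite("pics/z3.png",np.hstack([R(a,3),R(b,3)]))
E
```

```text
time_s: 1.68
position: [0.4949, -0.1316, 0.2309]
tool_rot: [[0.968, 0.252, -0.001], [0.252, -0.968, 0.0], [-0.001, -0.001, -1.0]]
ft_force: [-0.4, -0.4, 0.5]
grip_width: 0.0855
gripper_force: 0.0
t 1.68 pos [ 0.4949 -0.1316  0.2309] units [ 0.03  -0.025  2.596] F [-0.4 -0.4  0.5] w 0.0855 zax [-1.e-03  3.e-04 -1.e+00]
```

View pics/z3.png

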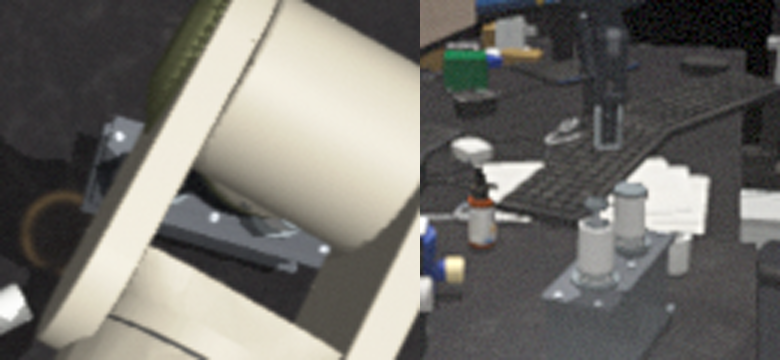

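The gripper sits above the doser (side crop: finger at (607,130), doser button at (596,208)). It is aligned, so I'll descend and grip.

```bash
python3 -m jog '[{"linear":[0.03,-0.03,0.2],"roll":0},{"linear":[0,0,0.4],"roll":0},{"linear":[0,0,0.4],"roll":0},{"linear":[0,0,0.4],"roll":0},{"linear":[0,0,0.4],"roll":0},{"linear":[0,0,0.3],"roll":0},{"linear":[0,0,0.3],"roll":0},{"linear":[0,0,0.2],"roll":0},{"linear":[0,0,0],"roll":0}]'
python3 -m jog '[{"linear":[0,0,0],"roll":0},{"linear":[0,0,0],"roll":0},{"linear":[0,0,0],"roll":0},{"linear":[0,0,0],"roll":0},{"linear":[0,0,0],"roll":0},{"linear":[0,0,0],"roll":0},{"linear":[0,0,0],"roll":0},{"linear":[0,0,0],"roll":0},{"linear":[0,0,0],"roll":0},{"linear":[0,0,0],"roll":0}]' -1 35
python3 -c "
from h import *
go(.4957,-.1303,.127)"
```

```text
time_s: 2.53
position: [0.4947, -0.1305, 0.1257]
tool_rot: [[0.968, 0.25, -0.003], [0.25, -0.968, 0.002], [-0.002, -0.002, -1.0]]
ft_force: [-0.3, -0.2, 0.6]
grip_width: 0.0853
gripper_force: 0.0
time_s: 3.37
position: [0.4961, -0.1306, 0.128]
tool_rot: [[0.968, 0.251, 0.001], [0.251, -0.968, -0.001], [0.001, 0.001, -1.0]]
ft_force: [-0.9, -0.7, 6.5]
grip_width: 0.0328
gripper_force: 34.6
t 3.37 pos [ 0.4961 -0.1306  0.128 ] units [-0.007 -0.01   0.024] F [-0.9 -0.7  6.5] w 0.0328 zax [ 1.e-03 -6.e-04 -1.e+00]
```

```bash
python3 -m jog '[{"linear":[0,0,-0.1],"roll":0},{"linear":[0,0,-0.2],"roll":0},{"linear":[0,0,-0.3],"roll":0},{"linear":[0,0,-0.3],"roll":0},{"linear":[0,0,-0.3],"roll":0},{"linear":[0,0,-0.4],"roll":0},{"linear":[0,0,-0.4],"roll":0},{"linear":[0,0,-0.4],"roll":0},{"linear":[0,0,-0.3],"roll":0},{"linear":[0,0,-0.2],"roll":0},{"linear":[0,0,-0.1],"roll":0},{"linear":[0,0,0],"roll":0}]'
python3 -c "
from h import *
go(.4905,.1355,.248)"
```

```text
time_s: 4.37
position: [0.4959, -0.1305, 0.2479]
tool_rot: [[0.968, 0.251, 0.001], [0.251, -0.968, -0.0], [0.001, 0.001, -1.0]]
ft_force: [-0.4, -0.1, -3.1]
grip_width: 0.033
gripper_force: 35.1
t 4.37 pos [ 0.4959 -0.1305  0.2479] units [ 1.538e+00 -6.471e+00 -5.000e-03] F [-0.4 -0.1 -3.1] w 0.033 zax [ 8.e-04 -4.e-04 -1.e+00]
```

```bash
python3 -m jog '[{"linear":[0.06,-0.25,0],"roll":0},{"linear":[0.13,-0.55,0],"roll":0},{"linear":[0.15,-0.65,0],"roll":0},{"linear":[0.17,-0.7,0],"roll":0},{"linear":[0.17,-0.7,0],"roll":0},{"linear":[0.17,-0.7,0],"roll":0},{"linear":[0.17,-0.7,0],"roll":0},{"linear":[0.17,-0.7,0],"roll":0},{"linear":[0.15,-0.65,0],"roll":0},{"linear":[0.13,-0.5,0],"roll":0},{"linear":[0.07,-0.3,0],"roll":0},{"linear":[0,-0.07,0],"roll":0}]'
python3 -m jog '[{"linear":[0,0,0],"roll":0},{"linear":[0,0,0],"roll":0}]'
python3 - <<'E'
from h import *
go(.4905,.1355,.248)
for n in("top","side"):cv2.imwrite(f"pics/{n}2.png",cv2.cvtColor(optics.get_image(n),cv2.COLOR_RGB2BGR))
R=lambda a,k:cv2.resize(a,None,fx=k,fy=k,interpolation=cv2.INTER_CUBIC)
a=cv2.imread("pics/top2.png")[130:250,130:260];b=cv2.imread("pics/side2.png")[100:250,190:310]
cv2.imwrite("pics/z4.png",R(b,4)[:600])
E
```

```text
time_s: 5.37
position: [0.4898, 0.1374, 0.2466]
tool_rot: [[0.967, 0.253, -0.001], [0.253, -0.967, 0.0], [-0.001, -0.001, -1.0]]
ft_force: [-0.1, 0.7, -2.3]
grip_width: 0.0326
gripper_force: 35.2
time_s: 5.53
position: [0.4904, 0.1348, 0.2471]
tool_rot: [[0.968, 0.251, -0.001], [0.251, -0.968, -0.0], [-0.001, 0.0, -1.0]]
ft_force: [-0.4, -0.7, -2.2]
grip_width: 0.0334
gripper_force: 35.2
t 5.53 pos [0.4904 0.1348 0.2471] units [ 0.006 -0.016 -0.024] F [-0.4 -0.7 -2.2] w 0.0334 zax [-6.e-04 -4.e-04 -1.e+00]
```

View pics/z4.png

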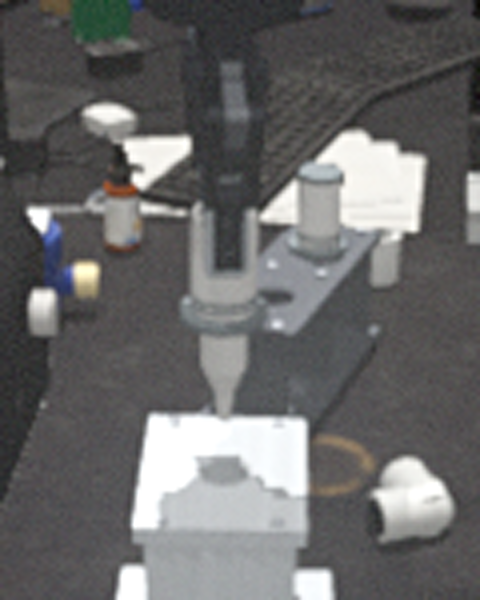

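The doser hangs upright: nozzle tip at crop (224,414), bore at about (223,468), and the rack bore is empty. I'll check the tip against the bore in this view.

Run:
```python
from h import *
sc=lambda u,v:((u+.5)/4-.5+190,(v+.5)/4-.5+100)
np.set_printoptions(precision=4,suppress=True)
print("tip",onz("side",sc(223.5,417),.152),"flange mid",onz("side",sc(223,312),.214),"bore",onz("side",sc(223,469),.12))
im=cv2.imread("pics/side0.png")
g=cv2.cvtColor(im,cv2.COLOR_BGR2HSV)[205:230,225:270];print(g[5:22:1,12:32,2])
```

```text
tip [0.4907 0.1311 0.152 ] flange mid [0.4917 0.1276 0.214 ] bore [0.4905 0.1337 0.12  ]
[[255 255 255 255 255 255 255 255 255 255 255 255 255 255 255 255 255 255
  255 255]
 [255 255 255 255 255 255 255 255 255 255 255 255 255 255 255 255 255 255
  255 255]
 [255 255 255 255 255 255 255 255 255 255 255 255 255 255 255 255 255 255
  255 255]
 [255 255 255 255 255 255 255 255 255 255 255 255 255 255 255 255 255 255
  255 255]
 [255 255 255 255 255 249 238 217 219 228 235 237 248 255 255 255 255 255
  255 255]
 [255 255 255 249 231 212 199 188 180 177 186 203 219 235 249 255 255 255
  255 255]
 [255 255 248 217 192 164 155 156 157 156 156 156 170 196 221 248 255 255
  255 255]
 [255 255 233 178 148 150 150 154 156 159 156 152 149 151 180 235 255 255
  255 255]
 [255 255 239 184 145 151 153 153 154 151 150 151 149 143 176 236 255 255
  255 255]
 [255 255 255 211 164 149 157 152 148 147 149 147 152 172 216 251 255 255
  255 255]
 [255 255 255 250 218 205 181 170 159 166 168 180 199 230 255 255 255 255
  255 255]
 [255 255 255 255 255 255 240 228 224 227 230 237 249 255 255 255 255 255
  255 255]
 [255 255 255 255 255 255 255 255 255 255 255 255 255 255 255 255 255 255
  255 255]
 [255 255 255 255 255 255 255 255 255 255 255 255 255 255 255 255 255 255
  255 255]
 [255 255 255 255 255 255 255 255 255 255 255 255 255 255 255 255 255 255
  255 255]
 [255 255 255 255 255 255 255 255 255 255 255 255 255 255 255 255 255 255
  255 255]
 [255 255 255 255 255 255 255 255 255 255 255 255 255 255 255 255 255 255
  255 255]]
```

Tip and bore agree within 1 mm. Descending in stages.

```bash
python3 -m jog '[{"linear":[0,-0.01,0.15],"roll":0},{"linear":[0,0,0.25],"roll":0},{"linear":[0,0,0.25],"roll":0},{"linear":[0,0,0.2],"roll":0},{"linear":[0,0,0.15],"roll":0},{"linear":[0,0,0.15],"roll":0},{"linear":[0,0,0.15],"roll":0},{"linear":[0,0,0.1],"roll":0},{"linear":[0,0,0],"roll":0}]'
python3 -m jog '[{"linear":[0,0,0.1],"roll":0},{"linear":[0,0,0.1],"roll":0},{"linear":[0,0,0.1],"roll":0},{"linear":[0,0,0.1],"roll":0},{"linear":[0,0,0],"roll":0}]'
python3 -c "
from h import *
go(.4905,.1355,.153)"
```

```text
time_s: 6.38
position: [0.4901, 0.1358, 0.1905]
tool_rot: [[0.968, 0.251, -0.001], [0.251, -0.968, -0.0], [-0.001, -0.0, -1.0]]
ft_force: [-0.3, 0.6, -1.4]
grip_width: 0.0328
gripper_force: 35.2
time_s: 6.8
position: [0.4901, 0.1359, 0.1745]
tool_rot: [[0.968, 0.251, -0.001], [0.251, -0.968, -0.0], [-0.001, -0.0, -1.0]]
ft_force: [-1.2, 0.3, -1.8]
grip_width: 0.0332
gripper_force: 35.2
t 6.8 pos [0.4901 0.1359 0.1745] units [0.009 0.012 0.537] F [-1.2  0.3 -1.8] w 0.0332 zax [-1.4e-03 -1.0e-04 -1.0e+00]
```

```bash
python3 -m jog '[{"linear":[0,0,0.1],"roll":0},{"linear":[0,0,0.1],"roll":0},{"linear":[0,0,0.1],"roll":0},{"linear":[0,0,0.1],"roll":0},{"linear":[0,0,0.05],"roll":0},{"linear":[0,0,0],"roll":0}]'
python3 -m jog '[{"linear":[0,0,0.03],"roll":0},{"linear":[0,0,0.03],"roll":0},{"linear":[0,0,0],"roll":0}]'
python3 -m jog '[{"linear":[0,0,0.02],"roll":0},{"linear":[0,0,0],"roll":0}]'
python3 -c "
from h import *
go(.4905,.1355,.153)"
```

```text
time_s: 7.3
position: [0.4902, 0.1359, 0.1568]
tool_rot: [[0.968, 0.251, -0.001], [0.251, -0.968, -0.0], [-0.001, -0.0, -1.0]]
ft_force: [-0.4, 0.1, -2.3]
grip_width: 0.0332
gripper_force: 35.2
time_s: 7.55
position: [0.4904, 0.1359, 0.1548]
tool_rot: [[0.968, 0.251, -0.0], [0.251, -0.968, -0.0], [-0.0, -0.0, -1.0]]
ft_force: [-0.4, 0.1, -2.2]
grip_width: 0.0332
gripper_force: 35.2
time_s: 7.72
position: [0.4904, 0.1359, 0.1541]
tool_rot: [[0.968, 0.251, 0.0], [0.251, -0.968, 0.0], [0.0, 0.0, -1.0]]
ft_force: [0.1, 0.5, -2.3]
grip_width: 0.0328
gripper_force: 35.2
t 7.72 pos [0.4904 0.1359 0.1541] units [-0.     0.01   0.027] F [ 0.1  0.5 -2.3] w 0.0328 zax [ 1.e-04  0.e+00 -1.e+00]
```

```bash
for i in 1; do :; done
python3 -m jog '[{"linear":[0,0,0.02],"roll":0},{"linear":[0,0,0],"roll":0}]' | grep -E "pos|ft"
python3 -m jog '[{"linear":[0,0,0.02],"roll":0},{"linear":[0,0,0],"roll":0}]' | grep -E "pos|ft"
python3 -m jog '[{"linear":[0,0,0.02],"roll":0},{"linear":[0,0,0],"roll":0}]' | grep -E "pos|ft"
```

```text
position: [0.4904, 0.1359, 0.1533]
ft_force: [0.0, 0.0, -2.0]
position: [0.4905, 0.1359, 0.153]
ft_force: [-2.0, -0.2, 3.7]
position: [0.4905, 0.1359, 0.1529]
ft_force: [-4.2, -2.0, 10.0]
```

Contact came at the expected height. Releasing, then rising clear of the button.

```bash
python3 -m jog '[{"linear":[0,0,0],"roll":0},{"linear":[0,0,0],"roll":0},{"linear":[0,0,0],"roll":0},{"linear":[0,0,0],"roll":0},{"linear":[0,0,0],"roll":0},{"linear":[0,0,0],"roll":0},{"linear":[0,0,0],"roll":0},{"linear":[0,0,0],"roll":0}]' 1
python3 -m jog '[{"linear":[0,0,-0.1],"roll":0},{"linear":[0,0,-0.25],"roll":0},{"linear":[0,0,-0.3],"roll":0},{"linear":[0,0,-0.4],"roll":0},{"linear":[0,0,-0.4],"roll":0},{"linear":[0,0,-0.4],"roll":0},{"linear":[0,0,-0.4],"roll":0},{"linear":[0,0,-0.4],"roll":0},{"linear":[0,0,-0.1],"roll":0},{"linear":[0,0,0],"roll":0}]'
python3 -m jog '[{"linear":[0,0,0],"roll":0},{"linear":[0,0,0],"roll":0},{"linear":[0,0,0],"roll":0},{"linear":[0,0,0],"roll":0},{"linear":[0,0,0],"roll":0},{"linear":[0,0,0],"roll":0},{"linear":[0,0,0],"roll":0},{"linear":[0,0,0],"roll":0},{"linear":[0,0,0],"roll":0},{"linear":[0,0,0],"roll":0}]' -1 30
python3 - <<'E'
from h import *
go(.4905,.1355,.220)
b=optics.get_image("side")[110:250,180:310];b=cv2.cvtColor(b,cv2.COLOR_RGB2BGR)
cv2.imwrite("pics/z5.png",cv2.resize(b,None,fx=4.2,fy=4.2,interpolation=cv2.INTER_CUBIC))
E
```

```text
time_s: 8.88
position: [0.4904, 0.1359, 0.1517]
tool_rot: [[0.968, 0.251, -0.0], [0.251, -0.968, 0.0], [-0.0, -0.0, -1.0]]
ft_force: [0.7, -0.4, -0.0]
grip_width: 0.0852
gripper_force: 0.0
time_s: 9.72
position: [0.4907, 0.1359, 0.2627]
tool_rot: [[0.968, 0.251, 0.002], [0.251, -0.968, 0.0], [0.002, 0.001, -1.0]]
ft_force: [-0.1, -0.3, -0.9]
grip_width: 0.0859
gripper_force: 0.0
time_s: 10.55
position: [0.4904, 0.1359, 0.2618]
tool_rot: [[0.968, 0.251, 0.0], [0.251, -0.968, -0.0], [0.0, 0.0, -1.0]]
ft_force: [0.3, 0.2, -0.5]
grip_width: -0.0
gripper_force: 0.0
t 10.55 pos [0.4904 0.1359 0.2618] units [0.    0.01  1.044] F [ 0.3  0.2 -0.5] w -0.0 zax [ 1.e-04 -0.e+00 -1.e+00]
```

View pics/z5.png

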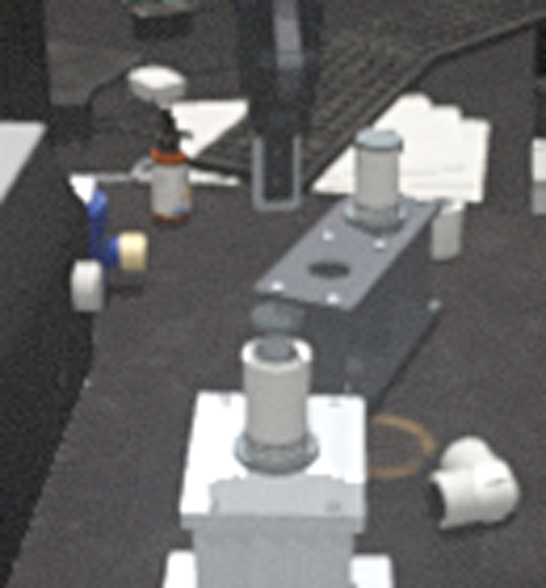

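The doser stands upright, its flange flat on the stand plate (crop (277,455)), the button up at (278,318), and the closed fingers are straight above. Approaching the button.

```bash
python3 - <<'E'
from h import *
for v in(312,316,320):
    o,d=ray("side",((278.5)/4.2-.5+180,(v+.5)/4.2-.5+110));print(o+d*(.1355-o[1])/d[1])
E
python3 -m jog '[{"linear":[0,0,0.15],"roll":0},{"linear":[0,0,0.25],"roll":0},{"linear":[0,0,0.25],"roll":0},{"linear":[0,0,0.2],"roll":0},{"linear":[0,0,0.15],"roll":0},{"linear":[0,0,0.05],"roll":0},{"linear":[0,0,0],"roll":0}]'
```

```text
[0.48948681 0.1355     0.20355729]
[0.48948119 0.1355     0.2013044 ]
[0.48947556 0.1355     0.19904461]
time_s: 11.18
position: [0.4903, 0.1359, 0.2193]
tool_rot: [[0.968, 0.251, -0.001], [0.251, -0.968, -0.0], [-0.001, -0.0, -1.0]]
ft_force: [0.1, -0.2, -0.1]
grip_width: -0.0001
gripper_force: 0.0
```

```bash
python3 -m jog '[{"linear":[0,0,0.05],"roll":0},{"linear":[0,0,0.05],"roll":0},{"linear":[0,0,0.05],"roll":0},{"linear":[0,0,0.05],"roll":0},{"linear":[0,0,0.05],"roll":0},{"linear":[0,0,0.05],"roll":0},{"linear":[0,0,0.03],"roll":0},{"linear":[0,0,0],"roll":0}]'|grep -E "pos|ft"
python3 -m jog '[{"linear":[0,0,0.02],"roll":0},{"linear":[0,0,0.02],"roll":0},{"linear":[0,0,0.02],"roll":0},{"linear":[0,0,0.02],"roll":0}]'|grep -E "pos|ft"
python3 -m jog '[{"linear":[0,0,0.02],"roll":0},{"linear":[0,0,0.02],"roll":0},{"linear":[0,0,0.02],"roll":0},{"linear":[0,0,0.02],"roll":0}]'|grep -E "pos|ft"
python3 -m jog '[{"linear":[0,0,0.02],"roll":0},{"linear":[0,0,0.02],"roll":0},{"linear":[0,0,0.02],"roll":0},{"linear":[0,0,0.02],"roll":0}]'|grep -E "pos|ft"
```

```text
position: [0.4903, 0.1359, 0.2062]
ft_force: [0.1, -0.3, 0.8]
position: [0.4904, 0.1359, 0.2033]
ft_force: [-0.2, 0.3, 0.2]
position: [0.4904, 0.1359, 0.2002]
ft_force: [-0.6, -0.3, 3.0]
position: [0.4904, 0.1359, 0.197]
ft_force: [-1.4, -0.6, 2.3]
```

```bash
python3 -m jog '[{"linear":[0,0,0.02],"roll":0},{"linear":[0,0,0.02],"roll":0},{"linear":[0,0,0.02],"roll":0}]'|grep -E "pos|ft"
python3 -m jog '[{"linear":[0,0,0.02],"roll":0},{"linear":[0,0,0.02],"roll":0},{"linear":[0,0,0]}]'|grep -E "pos|ft"
python3 -m jog '[{"linear":[0,0,0.02],"roll":0},{"linear":[0,0,0],"roll":0}]'|grep -E "pos|ft"
python3 -m jog '[{"linear":[0,0,0.02],"roll":0},{"linear":[0,0,0],"roll":0}]'|grep -E "pos|ft"
```

```text
position: [0.4904, 0.1359, 0.1945]
ft_force: [-0.4, -0.5, 3.0]
position: [0.4904, 0.1359, 0.1937]
ft_force: [-0.4, 0.6, 2.7]
position: [0.4904, 0.1359, 0.1929]
ft_force: [-0.4, 1.1, 2.9]invalid input
```

```bash
python3 -m jog '[{"linear":[0,0,0.02],"roll":0},{"linear":[0,0,0],"roll":0}]'|grep -E "pos|ft"
python3 -m jog '[{"linear":[0,0,0.02],"roll":0},{"linear":[0,0,0],"roll":0}]'|grep -E "pos|ft"
python3 -m jog '[{"linear":[0,0,0.02],"roll":0},{"linear":[0,0,0],"roll":0}]'|grep -E "pos|ft"
python3 -m jog '[{"linear":[0,0,0.02],"roll":0},{"linear":[0,0,0],"roll":0}]'|grep -E "pos|ft"
```

```text
position: [0.4905, 0.1359, 0.1924]
ft_force: [-0.3, 0.8, 7.5]
position: [0.4906, 0.1359, 0.1917]
ft_force: [0.7, -0.4, 6.7]
position: [0.4906, 0.1359, 0.191]
ft_force: [-0.8, 0.5, 7.5]
position: [0.4906, 0.1359, 0.1903]
ft_force: [-1.3, 0.2, 7.4]
```

```bash
python3 -m jog '[{"linear":[0,0,0.02],"roll":0},{"linear":[0,0,0],"roll":0}]'|grep -E "pos|ft"
python3 -m jog '[{"linear":[0,0,0.02],"roll":0},{"linear":[0,0,0],"roll":0}]'|grep -E "pos|ft"
python3 -m jog '[{"linear":[0,0,0.02],"roll":0},{"linear":[0,0,0],"roll":0}]'|grep -E "pos|ft"
python3 -m jog '[{"linear":[0,0,0.01],"roll":0},{"linear":[0,0,0],"roll":0}]'|grep -E "pos|ft"
```

```text
position: [0.4906, 0.1359, 0.1895]
ft_force: [-1.1, -0.3, 8.5]
position: [0.4907, 0.1359, 0.1888]
ft_force: [-0.9, -0.1, 8.5]
position: [0.4907, 0.1359, 0.188]
ft_force: [-1.0, -0.4, 9.1]
position: [0.4907, 0.1359, 0.1877]
ft_force: [-1.2, 0.4, 9.0]
```

```bash
python3 -m jog '[{"linear":[0,0,0.01],"roll":0},{"linear":[0,0,0],"roll":0}]'|grep -E "pos|ft"
```

```text
position: [0.4907, 0.1359, 0.1874]
ft_force: [-0.7, -0.6, 9.4]
```

```bash
python3 -m jog '[{"linear":[0,0,0.01],"roll":0},{"linear":[0,0,0],"roll":0}]'|grep -E "pos|ft"
```

```text
position: [0.4908, 0.1359, 0.1873]
ft_force: [-2.1, 0.2, 12.7]
```

```bash
python3 -m jog '[{"linear":[0,0,0.01],"roll":0},{"linear":[0,0,0],"roll":0}]'|grep -E "pos|ft"
```

```text
position: [0.4909, 0.1359, 0.1872]
ft_force: [-2.9, -1.3, 14.4]
```

It is at the firm stop with 14 N. Holding.

```bash
python3 -m jog '[{"linear":[0,0,0],"roll":0},{"linear":[0,0,0],"roll":0},{"linear":[0,0,0],"roll":0}]'|grep -E "pos|ft"
```

```text
position: [0.4909, 0.1359, 0.1872]
ft_force: [-2.1, 0.4, 14.2]
```

```bash
python3 -m jog '[{"linear":[0,0,0],"roll":0},{"linear":[0,0,0],"roll":0},{"linear":[0,0,0],"roll":0},{"linear":[0,0,0],"roll":0},{"linear":[0,0,0],"roll":0},{"linear":[0,0,0],"roll":0},{"linear":[0,0,0],"roll":0},{"linear":[0,0,0],"roll":0}]'|grep -E "time|pos|ft"
```

```text
time_s: 16.18
position: [0.4909, 0.1359, 0.1872]
ft_force: [-2.2, -0.2, 14.0]
```

```bash
python3 -m jog '[{"linear":[0,0,-0.02],"roll":0},{"linear":[0,0,-0.03],"roll":0},{"linear":[0,0,-0.04],"roll":0},{"linear":[0,0,-0.04],"roll":0},{"linear":[0,0,-0.04],"roll":0},{"linear":[0,0,-0.04],"roll":0},{"linear":[0,0,-0.04],"roll":0},{"linear":[0,0,-0.04],"roll":0},{"linear":[0,0,-0.04],"roll":0},{"linear":[0,0,-0.04],"roll":0},{"linear":[0,0,-0.04],"roll":0},{"linear":[0,0,-0.04],"roll":0}]'|grep -E "time|pos|ft"
python3 -m jog '[{"linear":[0,0,-0.04],"roll":0},{"linear":[0,0,-0.04],"roll":0},{"linear":[0,0,-0.05],"roll":0},{"linear":[0,0,-0.2],"roll":0},{"linear":[0,0,-0.3],"roll":0},{"linear":[0,0,-0.4],"roll":0},{"linear":[0,0,-0.4],"roll":0},{"linear":[0,0,-0.3],"roll":0},{"linear":[0,0,-0.1],"roll":0},{"linear":[0,0,0],"roll":0},{"linear":[0,0,0],"roll":0}]'|grep -E "time|pos|ft"
python3 - <<'E'
from h import *
b=optics.get_image("side")[110:270,180:310];b=cv2.cvtColor(b,cv2.COLOR_RGB2BGR)
cv2.imwrite("pics/z6.png",cv2.resize(b,None,fx=3.7,fy=3.7,interpolation=cv2.INTER_CUBIC))
E
```

```text
time_s: 17.18
position: [0.4902, 0.1359, 0.2036]
ft_force: [-0.5, -0.5, 0.3]
time_s: 18.1
position: [0.4902, 0.1359, 0.2766]
ft_force: [0.1, 0.5, 0.0]
```

View pics/z6.png

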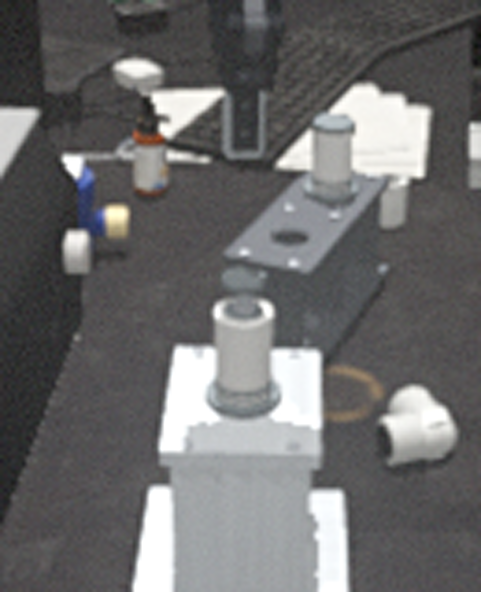

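The doser stands home and upright (flange at crop (244,395)) with its button fully up (243,279), and the gripper is clear. Handing in.

```bash
python3 -c "
from rig import env
print(env.close_job())"
```

```text
the job is handed in; nothing more can be done
None
```

The doser is home and upright in the stand, purged to the second stop with a highest force reading of about 14 N and held there about 1.2 s, then eased up at about 2 cm/s; I handed the job in at about 18 s with its button fully up and the robot clear, though I never looked at the dish again after the first pictures.

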